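# Pin the length stop and slide it into its detent

## Task

Take the slim square-headed pin out of the wooden rack, put its shank down into the round hole in the sliding length stop on the rail, and only then slide the stop by that pin along the rail until its ball detent clicks into the notch. Finish with the pin still in the hole and still held in the fingers, the stop resting in the notch. Do not push the stop with the gripper itself, and leave the stout pin, the tin and the tape roll where they are.

Things in the scene. Friction and masses are not known exactly. Their poses are not given: they have to be found in the camera images.
- pin: handle pin, steel, loose, about 120 g, hanging upright in a rack hole. Origin: centre of its collar's underside, z up. Square head 18 x 18 mm (flats square to its x and y) from 6 to 56 mm above the origin, for the fingers; round collar 28 mm diameter, 0 to 6 mm; round shank 10 mm diameter down to 34 mm below, last 4 mm tapered
- pin_grip (a point): middle of the pin's square head, 31 mm above its origin: the place to grip
- pin_tip (a point): lower end of the pin's shank, 34 mm below its origin
- stop: the length stop: grey block 56 (x) x 80 (y) x 40 mm high with a steel tongue over the rail's timber fence (+x side). Origin: centre of its underside, 31 mm above the table (top at 71 mm). Moves only along the rail: its own +y is the direction to slide, up to 210 mm in all, 1 to 3 N of drag. The ball is under the dark cap 20 mm to +y of the origin, the hole 20 mm to -y
- stop_hole (a point): centre of the upper mouth of the round hole in the stop's top; the hole is 13 mm in diameter, upright, and goes right through (40 mm deep). The pin's collar does not pass and comes to rest on the block's top
- rail: fixed aluminium rail 420 mm long (its y), 70 mm wide, top 30 mm above the table. Origin: centre of its underside. The stop starts towards its -y end. The notch is a darker cross V groove 18 mm wide in the bright steel strip in the rail's top, visible from above, 45 to 165 mm of slide from the start. The stop is drawn in over the last 8 mm; then it takes 12 to 18 N of push to get out
- detent_ball (a joint): how far the detent ball has dropped, m: about 0.001 on the plain strip, about 0.0055 when seated in the notch
- rack: wooden rack 60 x 150 x 45 mm (x, y, z), fixed, with two upright holes 19 mm in diameter, 40 mm deep, at 37 mm to +y and to -y of its centre; a pin hangs in each by its collar, which lies on the rack's top. Origin: centre of its underside
- stout_pin: a bystander: the other pin in the rack, stouter and shorter-headed, with a round mushroom head 34 mm in diameter, top 40 mm above the rack's top; shank 17 mm in diameter, too thick for the stop's hole. Origin: centre of the underside of its collar. Leave it
- tin: a bystander: steel tin 74 mm in diameter, 85 mm high, loose. Origin: centre of its underside. Leave it
- tape: a bystander: roll of paper tape lying flat, 90 mm outer diameter, 25 mm high, loose. Origin: centre of its underside. Leave it
Things that resemble listed ones, but are neither listed nor needed, are in the scene too. What is shaped like the pin but orange, pink or yellow is not meant.

How it is judged (in metres and radians):
On the way, in this order (a step that is already met when the one before it is completed fails the run):
1. the pin's shank is at least 15 mm down in the stop's hole, with the stop still within 15 mm of where it started (z of pin_tip in the frame of stop_hole below -0.015 m and horizontal distance between pin_tip and stop_hole below 0.006 m and distance of stop_hole from where it was at the start of the episode below 0.015 m), for 0.1 s.
2. the ball has dropped into the notch with the pin in the hole (value of joint detent_ball above 0.004 m and z of pin_tip in the frame of stop_hole below -0.015 m and horizontal distance between pin_tip and stop_hole below 0.006 m), for 0.2 s.
At the end, for the whole second after the job is handed in: The stop is at rest (under 10 mm/s) with its ball at least 4 mm down in the notch; the pin's shank is at least 15 mm down in the stop's hole, its tip within 6 mm of the hole's axis; the fingers still grip the pin (over 2 N); stout pin, tin and tape roll are within 25 mm of where they were (all of step 2 and contact force between the fingers and pin above 2 N and linear speed of stop below 0.01 m/s and distance of each of stout_pin, tin, tape from where it was at the start of the episode below 0.025 m); the arm keeps its last pose, push and grip.
It fails at once if the arm or gripper pushes on the stop itself (over 5 N) (contact force between any of the fingers, the arm and stop above 5 N).
It fails at once if the stout pin, the tin or the tape roll is moved by more than 25 mm (distance of any of stout_pin, tin, tape from where it was at the start of the episode above 0.025 m).
It also fails if it takes over 58 s, if anything falls off the work surface, if the arm or the gripper's body presses on something with over 40 N, if the wrist force passes 120 N, or if a joint passes its speed limit or range.

## Robot

A 7-joint arm with a two-finger parallel gripper is mounted at the origin on the work surface. World frame = base frame: x ahead of the robot, y to its left, z up, the work surface at z = 0. Lengths are in m, angles in degrees, forces in N, time in s.
With the tool pointing down it reaches from about 0.425 to 0.875 m from the base axis. Payload 4.7 kg.
Tool frame: the origin (TCP) lies midway between the tips of the shut fingers; the grasp point (between the pads) lies 19 mm behind it; z points along the fingers, y is the line along which they close (so a half turn about z gives the same grasp; the last joint's range is limited). The gripper opens to 87 mm and grips with 3 to 60 N. Pads are 19 mm wide; open, the fingers measure 117 mm over their backs; the gripper's body (75 mm by 190 mm) begins 51 mm behind the grasp point.
Start: joints at [70.308, 18.392, -4.016, 83.108, 1.295, 78.541, -3.26], TCP at [0.228, -0.609, 0.223] pointing down, gripper open.
Joint ranges: [-163.93, 163.93], [-17.29, 119.83], [-79.2, 71.16], [3.27, 140.29], [-89.18, 269.18], [5.43, 117.66], [-154.24, 154.24]. Speed limits (degrees/s): [147.25, 147.25, 180, 180, 180, 180, 180].

## Interface

Orientations are given as [roll, pitch, yaw] about the fixed x, y, z axes, in that order (R = Rz(yaw) Ry(pitch) Rx(roll)).
In Python, from cell import env, viewer, boxes_of, masks_of gives the robot as it stands. The module is installed in compiled form; this text tells all that it offers.
- The arm moves only by the tool apply_moves, never from a script. Its argument "moves" is a list of rows, each a list of 7 numbers: the shift along the tool's x, y, z scaled (see below), then the turn, a rotation vector about the tool's x, y, z scaled (see below), then the opening, from 0 (shut) to 1 (fully open). A call has 1 to 20 rows; each row is the pose to reach, as a shift and turn from the pose commanded when the call began, along the tool's axes at that moment; what a row does not reach only later rows make up. The controller multiplies each number of a shift by 0.2 m and each number of a turn by 1.5 rad. A row lasts 1/10 s, in which the tool goes at most 50 mm and 8.59 degrees, less where a joint would pass 70% of its speed; a pose out of reach is approached as far as the arm can. A call with a number of a shift or a turn outside -1 to 1 is refused whole. A call with a gripper value outside its range is refused whole. The fingers move at their own pace and stop on an object; "grip_force" is the grip in N (left out, the last holds). Time passes only in rows, so rows that repeat a pose let the fingers close. It gives the time, the measured TCP pose, the force, the opening and the grip force at its end, in the units of the state.
- env.get_obs(): the state, without advancing time (a new reading comes with each control period).
- viewer.read_camera(name): name is "scene" or "top"; returns the picture (384x512x3 uint8, red, green, blue); there is no depth.
- viewer.get_calibration(name): a dict with "fov_y" (degrees; the focal length in pixels is half the picture's height over the tangent of half this angle, whatever the lens; pixels are square), "cx", "cy" (the principal point, pixels), "k1" (the pictures are not rectified: a ray, as slopes to the right and down, at radius r is drawn at 1 + k1 r^2 times it, then the intrinsics apply), "position" and "orientation" of the camera in the world. Camera axes: x right, y up, looking along -z (the intrinsics and any distortion apply to the point x, -y, -z); pixel columns grow to the right and rows downward; lengths in m; the calibration is good to about 2 mm. A picture is of the moment at which its call begins. get_calibration takes no time and is no camera call.
- env.sign_off(): hands the job in; it is judged then, once.
Trained networks look in the newest picture that a camera, given by its name, has taken for a name from the list of things; names that differ only in an ending like _2 or _b are one class to them, and where a whole thing is asked for, a point or a joint stands for the part that bears it (a point fixed in the world has none). Each returns a list of dicts, best first, with "conf" (0 to 1); they miss things now and then, are a little off and sometimes report something else, mostly with a low value. They report only what shows in the picture. A call takes as long as a camera call. They do not tell look-alikes from the thing itself.
- boxes_of(camera, target): "location" ([column, row] in pixels, amid what is visible of it).
- masks_of(camera, target): "pixels" (384x512 bool, what is visible of it) and "location" ([column, row] in pixels, amid what is visible of it).
The state is a dict: "time_s": time; "qpos": joint angles; "joint_velocities": joint speeds; "effort": joint torques, N m; "tool_pos": TCP position; "tool_rot": TCP orientation; "force": force on the tool from outside, world axes, zero at the start; "wrist_torque": the same for the moment, N m; "grip_width": finger opening in m; "grasp_force": force on a finger pad.
Only numpy, scipy, OpenCV 4.12 (cv2) and the standard library are available. Lean on these libraries where they do the work, as an engineer would, in place of code of your own. Each camera call takes 0.05 s, during which the arm holds its last target. There are 200 camera calls.

## Working session

There is one attempt and no reset: what is moved stays moved. The work goes in short steps, Python scripts to look and compute and a tool call to move; the robot and the scene stay as the last step left them, time stands still between calls to the robot, and variables do not carry over. Pictures are saved under pics/ and viewed, at most 10 in all, crops included, and the job is handed in when it is done.

Besides the shell and the picture viewer there is one more tool, called after ">>>" in YAML: its name, and indented under it one key for each argument. apply_moves: Moves the arm, as the interface text tells. Shifts and turns lie within -1 to 1; 1 stands for 0.2 m of shift or 1.5 rad of turn. Its arguments: {"type":"object","properties":{"moves":{"type":"array","items":{"type":"array","items":{"type":"number","minimum":-1,"maximum":1}}},"grip_force":{"type":"number"}},"required":["moves"]}

```bash
mkdir -p pics
python3 - <<'E'
from cell import env, viewer, boxes_of, masks_of
import cv2
for c in("scene","top"):
    im=viewer.read_camera(c); cv2.imwrite(f"pics/{c}0.png",im[:,:,::-1])
    print(c,viewer.get_calibration(c))
    for t in("pin","stop","stop_hole","rail","rack","stout_pin","tin","tape"):
        print(t,[(round(d["conf"],2),[round(float(v),1) for v in d["location"]]) for d in boxes_of(c,t)])
o=env.get_obs();print({k:o[k] for k in("time_s","tool_pos","tool_rot","force","grip_width")})
E
```

```text
scene {'fov_y': 48.54513082030371, 'cx': 257.869356553829, 'cy': 186.0719965262204, 'k1': -0.022653677024691045, 'position': array([ 1.17760053, -0.56312516,  0.7400167 ]), 'orientation': array([52.06677727, -0.82730872, 51.71222087])}
pin [(0.75, [272.9, 245.7]), (0.72, [253.0, 245.1]), (0.7, [203.6, 209.1]), (0.69, [194.6, 190.7]), (0.67, [224.9, 175.2]), (0.52, [196.0, 170.7])]
stop [(0.96, [254.3, 246.3])]
stop_hole [(0.96, [254.7, 247.9])]
rail [(0.78, [274.7, 247.9])]
rack [(0.73, [253.3, 243.9]), (0.65, [237.6, 189.1])]
stout_pin []
tin [(0.82, [328.0, 140.4])]
tape [(0.74, [144.1, 249.3]), (0.48, [325.7, 139.8]), (0.18, [223.3, 174.8])]
top {'fov_y': 50.411243845443636, 'cx': 257.2772923403907, 'cy': 191.70964576856917, 'k1': -0.11219397523591051, 'position': array([0.36464984, 0.00208537, 1.04365915]), 'orientation': array([  6.88944603,   0.83117227, -90.77550811])}
pin [(0.66, [330.2, 192.9]), (0.64, [303.1, 254.5]), (0.49, [329.2, 219.8]), (0.48, [291.8, 215.9])]
stop [(0.68, [321.6, 123.3])]
stop_hole [(0.93, [320.4, 122.1])]
rail [(0.61, [282.9, 123.5]), (0.15, [141.1, 213.4])]
rack [(0.89, [282.7, 217.8])]
stout_pin [(0.69, [265.0, 212.6])]
tin [(0.93, [142.6, 210.0])]
tape [(0.64, [401.2, 201.2])]
{'time_s': 0.9, 'tool_pos': array([ 0.22762576, -0.60887858,  0.22263042]), 'tool_rot': array([1.79990339e+02, 3.19771699e-03, 2.05025844e+01]), 'force': array([ 0.22537751,  0.49593299, -0.47369801]), 'grip_width': 0.08686457087147294}
```

Run:
```python
import cv2
a=cv2.imread("pics/top0.png");cv2.imwrite("pics/top0c.png",cv2.resize(a[70:290,215:435],None,fx=2.7,fy=2.7,interpolation=cv2.INTER_CUBIC))
a=cv2.imread("pics/scene0.png");cv2.imwrite("pics/scene0c.png",cv2.resize(a[130:330,120:386],None,fx=3,fy=3,interpolation=cv2.INTER_CUBIC))
```

```text
(no output)
```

View pics/top0c.png

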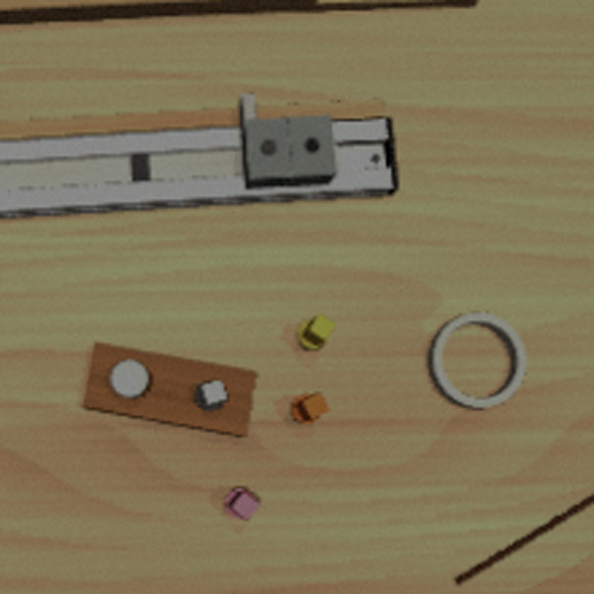

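View pics/scene0c.png

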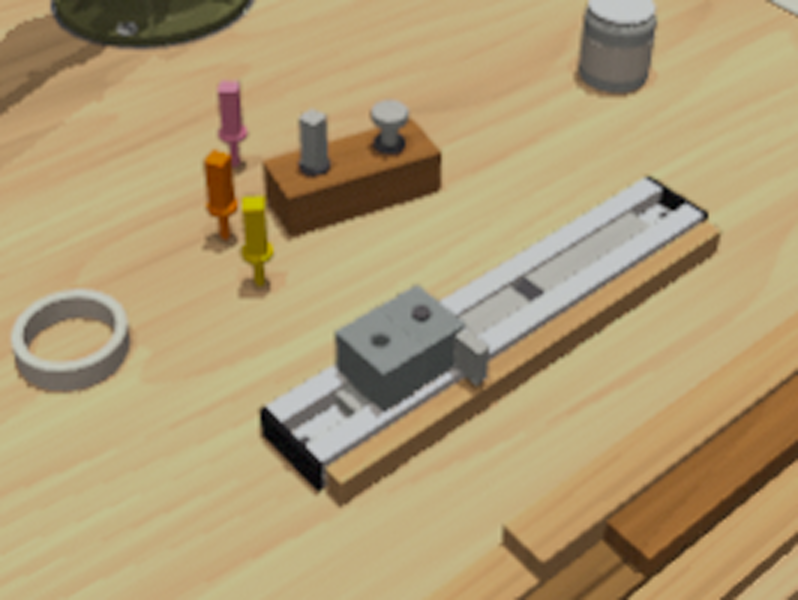

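```bash
cat > h.py <<'E'
import numpy as np, cv2
from scipy.spatial.transform import Rotation as R
from cell import env, viewer, boxes_of, masks_of
def ray(c,p):
    k=viewer.get_calibration(c); f=192/np.tan(np.radians(k["fov_y"]/2))
    d=(np.array(p,float)-[k["cx"],k["cy"]])/f; u=d.copy()
    for _ in range(20): u=d/(1+k["k1"]*(u@u))
    return np.array(k["position"]), R.from_euler("xyz",k["orientation"],degrees=True).apply([u[0],-u[1],-1])
def at(c,p,z):
    o,d=ray(c,p); return (o+d*(z-o[2])/d[2]).round(4)
def proj(c,X):
    k=viewer.get_calibration(c); f=192/np.tan(np.radians(k["fov_y"]/2))
    v=R.from_euler("xyz",k["orientation"],degrees=True).inv().apply(np.array(X)-k["position"])
    u=np.array([v[...,0],-v[...,1]])/-v[...,2]; return (u*(1+k["k1"]*(u**2).sum(0))*f).T+[k["cx"],k["cy"]]
def tri(ps):
    A=0;b=0
    for c,p in ps:
        o,d=ray(c,p); d/=np.linalg.norm(d); P=np.eye(3)-np.outer(d,d); A=A+P;b=b+P@o
    return np.linalg.solve(A,b).round(4)
E
python3 - <<'E'
from h import *
for n,t,s,z in(("pintop",(294.3,215.2),(224.3,169),.101),("hole",(330.6,123.7),(246.7,243.3),.071),("cap",(314.3,124.4),(260.7,234.3),.071),("notch",(267.2,131.9),(295.7,225.7),.029)):
    print(n,at("top",t,z),at("scene",s,z),tri([("top",t),("scene",s)]))
for n,p,z in (("stout",(263,210.5),.085),("yellow",(334,191.5),.09),("orange",(331.5,220),.09),("pink",(306,256.5),.09)): print(n,at("top",p,z))
# rack corners
c=np.array([[95,343],[256,372],[245,436],[84,407]])/2.7+[215,70]
q=[at("top",p,.045) for p in c]; print("rack",*q)
# rail end corners
for p in ((388,119),(392,190),(246,117),(331,117),(334,177),(246,180)): print(p,at("top",np.array(p)/2.7+[215,70],.071 if p[0]<340 else .03))
a=cv2.imread("pics/top0.png");cv2.imwrite("pics/z.png",np.hstack([cv2.resize(a[198:232,276:310],None,fx=11,fy=11,interpolation=cv2.INTER_CUBIC),cv2.resize(cv2.imread("pics/scene0.png")[160:194,208:242],None,fx=11,fy=11,interpolation=cv2.INTER_CUBIC)]))
E
```

```text
pintop [ 0.4227 -0.0706  0.101 ] [ 0.4315 -0.0723  0.101 ] [ 0.4241 -0.0696  0.0956]
hole [ 0.6482 -0.1682  0.071 ] [ 0.6543 -0.1688  0.071 ] [ 0.6503 -0.1677  0.067 ]
cap [ 0.6469 -0.1279  0.071 ] [ 0.6511 -0.1271  0.071 ] [ 0.6485 -0.127   0.0688]
notch [ 0.6411 -0.0123  0.029 ] [ 0.6466 -0.0136  0.029 ] [ 0.6429 -0.0115  0.0249]
stout [0.4359 0.0016 0.085 ]
yellow [ 0.4778 -0.1666  0.09  ]
orange [ 0.4108 -0.1584  0.09  ]
pink [ 0.3271 -0.0965  0.09  ]
rack [0.4726 0.0326 0.045 ] [ 0.4438 -0.1135  0.045 ] [ 0.386 -0.102  0.045] [0.4144 0.0432 0.045 ]
(388, 119) [ 0.6852 -0.2495  0.03  ]
(392, 190) [ 0.6155 -0.2497  0.03  ]
(246, 117) [ 0.6755 -0.1086  0.071 ]
(331, 117) [ 0.6746 -0.1867  0.071 ]
(334, 177) [ 0.618  -0.1869  0.071 ]
(246, 180) [ 0.6162 -0.1067  0.071 ]
```

View pics/z.png

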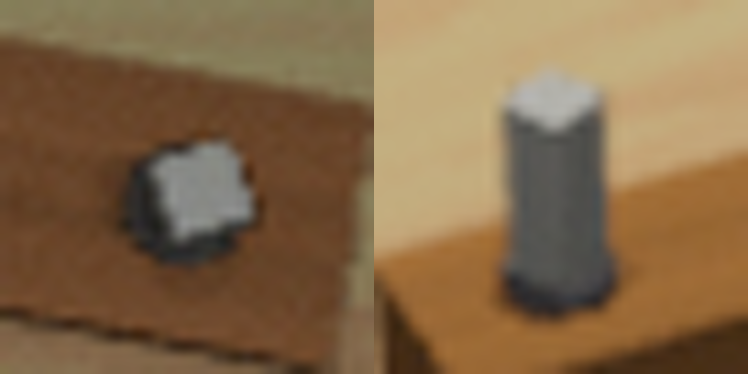

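Run:
```python
import cv2,numpy as np
cv2.imwrite("pics/both.png",cv2.resize(np.hstack([cv2.imread("pics/scene0.png"),cv2.imread("pics/top0.png")]),(800,300),interpolation=cv2.INTER_AREA))
```

```text
(no output)
```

View pics/both.png

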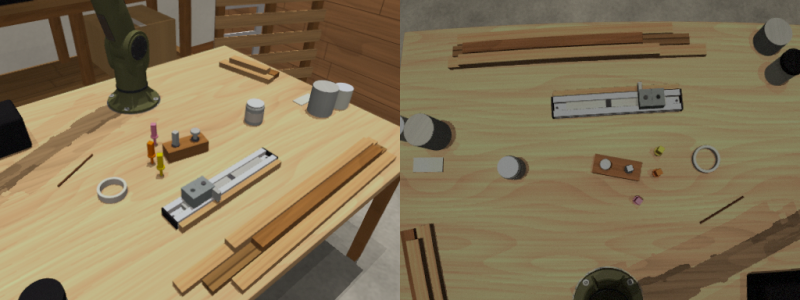

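>>> apply_moves:
  moves:
    - [0.62,-0.727,0,0,0,0,0.6]
    - [0.62,-0.727,0,0,0,0,0.6]
    - [0.62,-0.727,0,0,0,0,0.6]
    - [0.62,-0.727,0,0,0,0,0.6]
    - [0.62,-0.727,0,0,0,0,0.6]

```text
time_s: 1.4
tool_pos: [0.2966, -0.4237, 0.2232]
tool_rot: [-180.0, -0.1, 21.0]
force: [-0.4, 0.9, 0.7]
grip_width: 0.0565
grasp_force: 0.0
```

>>> apply_moves:
  moves:
    - [0.62,-0.727,0,0,0,0,0.6]
    - [0.62,-0.727,0,0,0,0,0.6]
    - [0.62,-0.727,0,0,0,0,0.6]
    - [0.62,-0.727,0,0,0,0,0.6]
    - [0.62,-0.727,0,0,0,0,0.6]

```text
time_s: 1.9
tool_pos: [0.3606, -0.2448, 0.2232]
tool_rot: [180.0, -0.1, 21.0]
force: [0.1, -0.5, 0.4]
grip_width: 0.052
grasp_force: 0.0
```

>>> apply_moves:
  moves:
    - [0.62,-0.727,0.2,0,0,0.058,0.6]
    - [0.62,-0.727,0.3,0,0,0.058,0.6]
    - [0.62,-0.727,0.4,0,0,0.058,0.6]
    - [0.62,-0.727,0.4,0,0,0.058,0.6]
    - [0.62,-0.727,0.4,0,0,0.058,0.6]
    - [0.62,-0.727,0.4,0,0,0.058,0.6]
    - [0.62,-0.727,0.4,0,0,0.058,0.6]

```text
time_s: 2.6
tool_pos: [0.4235, -0.072, 0.1431]
tool_rot: [179.9, -0.0, 15.4]
force: [0.2, -0.6, 0.1]
grip_width: 0.0525
grasp_force: 0.0
```

Run:
```python
from h import *
o=env.get_obs();print({k:o[k] for k in("time_s","tool_pos","tool_rot","force","grip_width")})
ims=[]
for c in("scene","top"):
    im=viewer.read_camera(c)[:,:,::-1].copy(); cv2.imwrite(f"pics/{c}1.png",im)
    p=proj(c,o["tool_pos"]); print(c,p)
    x,y=np.clip((p-40).astype(int),0,[432,304]); print(x,y)
    ims.append(cv2.resize(im[y:y+80,x:x+80],None,fx=5,fy=5,interpolation=cv2.INTER_CUBIC))
cv2.imwrite("pics/g1.png",np.hstack(ims))
```

```text
{'time_s': 2.6, 'tool_pos': array([ 0.42353765, -0.07196596,  0.14311476]), 'tool_rot': array([ 1.79945923e+02, -2.18864794e-02,  1.54037629e+01]), 'force': array([ 0.20256294, -0.56026088,  0.13698231]), 'grip_width': 0.05251043077654619}
scene [222.04064983 153.89404517]
182 113
top [296.33709949 213.62972572]
256 173
```

View pics/g1.png

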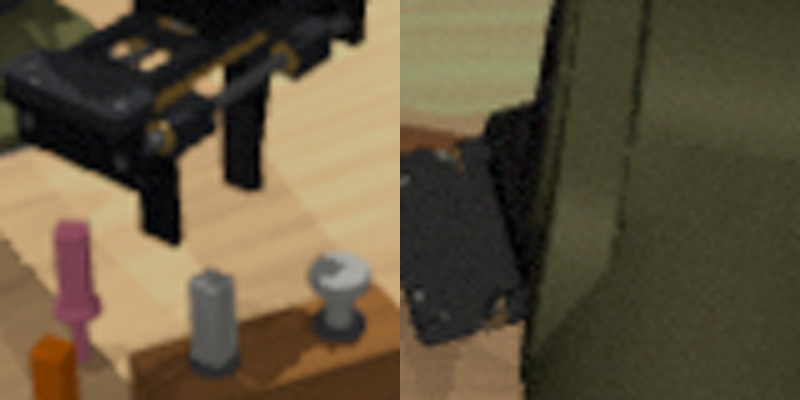

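Run:
```python
from h import *
for p in((223.8,168.5),(223.7,167.5)): print(at("scene",p,.101))
print(at("top",(294,214.8),.101), tri([("top",(294,214.8)),("scene",(223.7,167.5))]))
# rack top corners in scene crop0 
for p in((265,170),(290,235),(440,155)): print(at("scene",(np.array(p)+.5)/3-.5+[120,130],.045 if p[1]!=235 else 0))
```

```text
[ 0.4289 -0.0721  0.101 ]
[ 0.4251 -0.0698  0.101 ]
[ 0.4237 -0.07    0.101 ] [ 0.424  -0.0696  0.1003]
[ 0.4048 -0.1085  0.045 ]
[ 0.4465 -0.1125  0.    ]
[0.4813 0.0284 0.045 ]
```

>>> apply_moves:
  moves:
    - [0.005,-0.01,0.2,0,0,0,0.6]
    - [0.005,-0.01,0.3,0,0,0,0.6]
    - [0.005,-0.01,0.36,0,0,0,0.6]
    - [0.005,-0.01,0.405,0,0,0,0.6]
    - [0.005,-0.01,0.405,0,0,0,0.6]
    - [0.005,-0.01,0.405,0,0,0,0.6]

```text
time_s: 3.3
tool_pos: [0.4244, -0.0682, 0.0623]
tool_rot: [180.0, -0.1, 15.5]
force: [0.4, -0.2, 0.3]
grip_width: 0.0522
grasp_force: 0.0
```

>>> apply_moves:
  moves:
    - [0,0,0,0,0,0,0]
    - [0,0,0,0,0,0,0]
    - [0,0,0,0,0,0,0]
    - [0,0,0,0,0,0,0]
    - [0,0,0,0,0,0,0]
    - [0,0,0,0,0,0,0]
    - [0,0,0,0,0,0,0]
    - [0,0,0,0,0,0,0]
  grip_force: 35

```text
time_s: 4.1
tool_pos: [0.4238, -0.0679, 0.0616]
tool_rot: [180.0, -0.0, 15.5]
force: [-0.5, -0.9, 1.9]
grip_width: 0.018
grasp_force: 35.0
```

Run:
```python
from h import *
o=env.get_obs();print({k:o[k] for k in("time_s","tool_pos","tool_rot","force","grip_width","grasp_force")})
im=viewer.read_camera("scene")[:,:,::-1]; cv2.imwrite("pics/scene2.png",im)
cv2.imwrite("pics/g2.png",cv2.resize(im[130:210,180:280],None,fx=5,fy=5,interpolation=cv2.INTER_CUBIC))
```

```text
{'time_s': 4.1, 'tool_pos': array([ 0.42381237, -0.06791993,  0.06164947]), 'tool_rot': array([ 1.79983425e+02, -3.92401133e-03,  1.55143755e+01]), 'force': array([-0.51221419, -0.94668801,  1.91984348]), 'grip_width': 0.017984378844665257, 'grasp_force': 35.00013301614672}
```

View pics/g2.png

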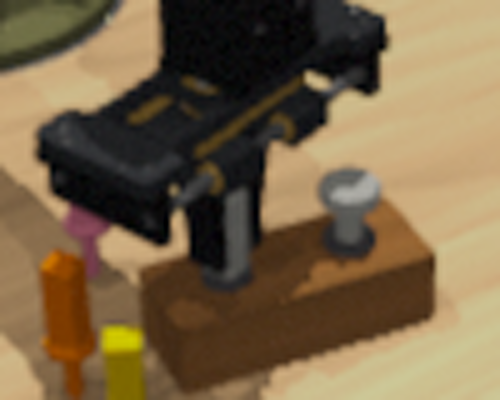

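>>> apply_moves:
  moves:
    - [0,0,-0.15,0,0,0,0]
    - [0,0,-0.3,0,0,0,0]
    - [0,0,-0.45,0,0,0,0]
    - [0,0,-0.5,0,0,0,0]
    - [0.15,0.12,-0.5,0,0,0,0]
    - [0.3,0.25,-0.5,0,0,0,0]
    - [0.45,0.37,-0.5,0,0,0,0]
    - [0.6,0.5,-0.5,0,0,0,0]
    - [0.75,0.62,-0.5,0,0,0,0]
    - [0.9,0.74,-0.5,0,0,0,0]
    - [0.955,0.785,-0.5,0,0,0,0]
    - [0.955,0.785,-0.5,0,0,0,0]
    - [0.955,0.785,-0.5,0,0,0,0]

```text
time_s: 5.45
tool_pos: [0.6488, -0.1672, 0.1599]
tool_rot: [-179.9, 0.1, 15.6]
force: [-0.4, 0.1, -0.6]
grip_width: 0.0179
grasp_force: 35.0
```

Run:
```python
from h import *
o=env.get_obs();T=o["tool_pos"];print({k:o[k] for k in("time_s","tool_pos","tool_rot","force","grip_width","grasp_force")})
im=viewer.read_camera("scene")[:,:,::-1]; cv2.imwrite("pics/scene3.png",im)
print("tip",proj("scene",T-[0,0,.0506]),"collar",proj("scene",T-[0,0,.0166]))
print("hole",at("top",(330.3,123.4),.071),at("scene",(246.2,242),.071))
t3=viewer.read_camera("top")[:,:,::-1]; cv2.imwrite("pics/top3.png",t3)
cv2.imwrite("pics/g3.png",np.hstack([cv2.resize(im[195:275,205:295],None,fx=7,fy=7,interpolation=cv2.INTER_CUBIC),]))
```

```text
{'time_s': 5.45, 'tool_pos': array([ 0.64878725, -0.16715617,  0.15986219]), 'tool_rot': array([-1.79875582e+02,  1.31553365e-01,  1.55500375e+01]), 'force': array([-0.42642396,  0.05001422, -0.55915414]), 'grip_width': 0.017854200587435618, 'grasp_force': 35.000163107179105}
tip [245.70300222 228.83502305] collar [245.6506352  216.98532201]
hole [ 0.649  -0.1675  0.071 ] [ 0.6505 -0.1673  0.071 ]
```

View pics/g3.png

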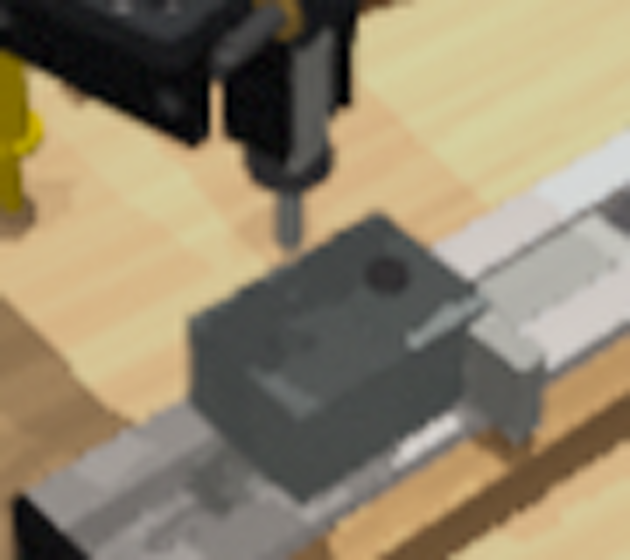

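Run:
```python
from h import *
T=env.get_obs()["tool_pos"]
def dark(f,x,y,r):
    g=cv2.imread(f,0).astype(float)[y-r:y+r+1,x-r:x+r+1]; w=np.clip(np.median(g)-8-g,0,None)
    Y,X=np.mgrid[y-r:y+r+1,x-r:x+r+1]; print(f); print(g.astype(int)); return np.array([(w*X).sum(),(w*Y).sum()])/w.sum()
s=dark("pics/scene0.png",246,243,5); t=dark("pics/top0.png",330,123,5)
print(s,t,"pred tip at hole",proj("scene",[T[0],T[1],.071])+[.2,1.3])
h=at("scene",s-[.2,1.3],.071); print(h,at("top",t,.071),T)
sc=dark("pics/scene0.png",260,234,5); print(sc,at("scene",sc-[.2,1.3],.071))
```

```text
pics/scene0.png
[[141 141 142 141 142 142 141 141 141 140 139]
 [140 141 140 140 141 140 141 141 140 141 140]
 [141 140 141 139 136 133 134 137 140 140 140]
 [142 142 133 121 114 105 107 120 130 138 141]
 [142 140 120  91  79  71  73  85 105 133 141]
 [142 140 116  80  64  67  68  64  83 128 142]
 [141 140 123  85  66  67  67  76 107 134 142]
 [142 141 136 121 105 101  99 114 130 141 142]
 [141 141 141 141 136 133 133 139 141 142 142]
 [141 141 141 141 142 142 141 143 142 142 142]
 [133 140 141 143 144 143 144 142 143 143 143]]
pics/top0.png
[[92 96 92 93 93 96 93 96 94 95 98]
 [96 93 94 95 93 93 94 92 94 95 95]
 [94 93 95 96 86 84 85 92 97 94 94]
 [96 94 94 79 52 45 50 77 90 94 92]
 [96 95 86 58 29 19 33 51 86 94 96]
 [91 92 73 43 25 20 28 38 74 91 94]
 [94 94 78 45 15 27 23 22 75 91 92]
 [90 92 88 64 34 22 29 49 83 93 93]
 [93 97 96 84 66 58 62 83 92 94 94]
 [95 91 93 93 90 89 94 91 95 94 93]
 [93 97 95 93 95 93 94 93 95 96 92]]
[246.25242718 243.07038835] [330.09026128 123.39746635] pred tip at hole [245.95253786 242.80040685]
[ 0.6498 -0.1671  0.071 ] [ 0.649 -0.167  0.071] [ 0.64870668 -0.16711476  0.16102538]
pics/scene0.png
[[141 140 142 140 140 140 138 139 142 151 162]
 [140 141 141 141 140 139 139 138 139 143 146]
 [139 140 138 132 124 121 123 132 137 141 139]
 [139 140 126 107  93  84  90 107 131 140 140]
 [140 139 115  88  86  85  86  85 116 136 140]
 [139 138 103  82  86  86  87  80  99 129 141]
 [139 137  95  64  72  74  72  60 105 135 140]
 [138 139 122  94  70  54  63  93 129 140 142]
 [141 139 139 131 115 107 113 132 141 141 142]
 [138 139 138 138 138 140 140 140 141 143 141]
 [139 139 139 139 138 141 139 141 140 141 141]]
[259.98852127 234.29979743] [ 0.6466 -0.1262  0.071 ]
```

>>> apply_moves:
  moves:
    - [0.004,0,0.08,0,0,0,0]
    - [0.004,0,0.15,0,0,0,0]
    - [0.004,0,0.18,0,0,0,0]
    - [0.004,0,0.195,0,0,0,0]
    - [0.004,0,0.205,0,0,0,0]
    - [0.004,0,0.215,0,0,0,0]
    - [0.004,0,0.225,0,0,0,0]
    - [0.004,0,0.235,0,0,0,0]

```text
time_s: 6.35
tool_pos: [0.6508, -0.1678, 0.1148]
tool_rot: [180.0, -0.0, 15.5]
force: [-0.1, -0.0, -0.7]
grip_width: 0.0179
grasp_force: 35.0
```

>>> apply_moves:
  moves:
    - [0,0,0.02,0,0,0,0]
    - [0,0,0.04,0,0,0,0]
    - [0,0,0.06,0,0,0,0]
    - [0,0,0.08,0,0,0,0]
    - [0,0,0.095,0,0,0,0]
    - [0,0,0.095,0,0,0,0]
    - [0,0,0.095,0,0,0,0]

```text
time_s: 7.05
tool_pos: [0.6505, -0.1678, 0.0955]
tool_rot: [180.0, 0.0, 15.5]
force: [0.2, -0.8, -1.2]
grip_width: 0.0176
grasp_force: 35.0
```

Run:
```python
from h import *
o=env.get_obs();T=o["tool_pos"];print({k:o[k] for k in("time_s","tool_pos","tool_rot","force","grip_width","grasp_force")})
im=viewer.read_camera("scene")[:,:,::-1]; cv2.imwrite("pics/scene4.png",im)
cv2.imwrite("pics/g4.png",cv2.resize(im[195:275,205:305],None,fx=6,fy=6,interpolation=cv2.INTER_CUBIC))
# rail direction: rail top edge ends, notch
n=at("scene",np.array((295.4,225.4))-[.2,1.3],.029);c=at("scene",(259.79,233.0),.071);print(n,c,at("top",(266.9,131.6),.029))
for f,p in(("scene",(650,180)),("scene",(270,410)),("scene",(710,213)),("scene",(325,470))): print(at(f,(np.array(p)+.5)/3-.5+[120,130]-[.2,1.3],.03))
```

```text
{'time_s': 7.05, 'tool_pos': array([ 0.65054542, -0.16779769,  0.09550727]), 'tool_rot': array([1.79998042e+02, 2.97417487e-03, 1.55138316e+01]), 'force': array([ 0.1955611 , -0.84397177, -1.20683755]), 'grip_width': 0.01755085216604803, 'grasp_force': 34.99979822896421}
[ 0.6416 -0.0108  0.029 ] [ 0.6466 -0.1262  0.071 ] [ 0.6419 -0.0116  0.029 ]
[0.605 0.172 0.03 ]
[ 0.6254 -0.2491  0.03  ]
[0.6695 0.1797 0.03  ]
[ 0.6948 -0.249   0.03  ]
```

View pics/g4.png

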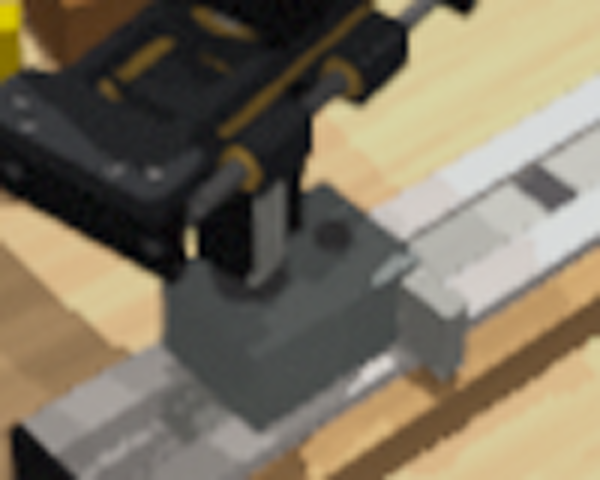

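>>> apply_moves:
  moves:
    - [0.004,-0.02,0,0,0,0,0]
    - [0.011,-0.05,0,0,0,0,0]
    - [0.022,-0.1,0,0,0,0,0]
    - [0.033,-0.15,0,0,0,0,0]
    - [0.045,-0.2,0,0,0,0,0]
    - [0.056,-0.25,0,0,0,0,0]
    - [0.067,-0.3,0,0,0,0,0]
    - [0.078,-0.35,0,0,0,0,0]
    - [0.089,-0.4,0,0,0,0,0]
    - [0.098,-0.439,0,0,0,0,0]
    - [0.098,-0.439,0,0,0,0,0]
    - [0.098,-0.439,0,0,0,0,0]

```text
time_s: 8.3
tool_pos: [0.646, -0.08, 0.0958]
tool_rot: [179.8, 0.0, 15.4]
force: [0.2, -3.5, -1.0]
grip_width: 0.0178
grasp_force: 35.0
```

Run:
```python
from h import *
o=env.get_obs();T=o["tool_pos"];print({k:o[k] for k in("time_s","tool_pos","tool_rot","force","grip_width","grasp_force")})
im=viewer.read_camera("scene")[:,:,::-1]; cv2.imwrite("pics/scene5.png",im)
cv2.imwrite("pics/g5.png",cv2.resize(im[175:255,225:325],None,fx=6,fy=6,interpolation=cv2.INTER_CUBIC))
```

```text
{'time_s': 8.3, 'tool_pos': array([ 0.64595136, -0.07995973,  0.09578483]), 'tool_rot': array([1.79833599e+02, 2.09110642e-02, 1.54390596e+01]), 'force': array([ 0.20936851, -3.45058917, -0.99336733]), 'grip_width': 0.017763704744095346, 'grasp_force': 35.00371158588678}
```

View pics/g5.png

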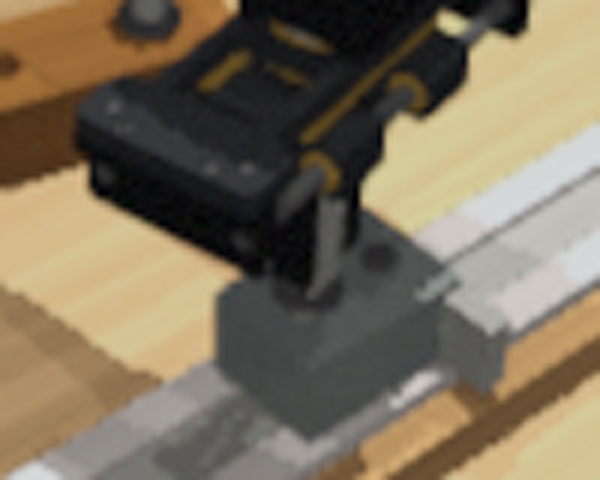

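>>> apply_moves:
  moves:
    - [0.01,-0.04,0,0,0,0,0]
    - [0.015,-0.07,0,0,0,0,0]
    - [0.02,-0.09,0,0,0,0,0]
    - [0.02,-0.09,0,0,0,0,0]

```text
time_s: 8.75
tool_pos: [0.645, -0.0603, 0.0957]
tool_rot: [179.9, 0.0, 15.5]
force: [0.9, -3.5, -1.0]
grip_width: 0.0175
grasp_force: 35.0
```

>>> apply_moves:
  moves:
    - [0.002,-0.01,0,0,0,0,0]
    - [0.002,-0.01,0,0,0,0,0]

```text
time_s: 8.95
tool_pos: [0.6447, -0.0552, 0.0956]
tool_rot: [-179.8, -0.0, 15.6]
force: [-2.0, 12.1, 0.1]
grip_width: 0.0178
grasp_force: 35.1
```

>>> apply_moves:
  moves:
    - [0.002,-0.01,0,0,0,0,0]
    - [0.002,-0.01,0,0,0,0,0]

```text
time_s: 9.15
tool_pos: [0.6445, -0.0522, 0.0956]
tool_rot: [-179.8, -0.0, 15.7]
force: [-0.7, 3.6, -0.3]
grip_width: 0.0178
grasp_force: 35.0
```

>>> apply_moves:
  moves:
    - [0.002,-0.01,0,0,0,0,0]
    - [0.002,-0.01,0,0,0,0,0]

```text
time_s: 9.35
tool_pos: [0.6445, -0.0521, 0.0955]
tool_rot: [-179.9, -0.0, 15.6]
force: [-0.1, 3.3, -0.8]
grip_width: 0.0177
grasp_force: 35.0
```

>>> apply_moves:
  moves:
    - [0.002,-0.008,0,0,0,0,0]
    - [0.002,-0.008,0,0,0,0,0]
    - [0.002,-0.008,0,0,0,0,0]
    - [0.002,-0.008,0,0,0,0,0]

```text
time_s: 9.75
tool_pos: [0.6445, -0.052, 0.0955]
tool_rot: [180.0, 0.0, 15.5]
force: [0.0, 1.8, -0.8]
grip_width: 0.0177
grasp_force: 35.0
```

Run:
```python
from h import *
o=env.get_obs();T=o["tool_pos"];print({k:o[k] for k in("time_s","tool_pos","tool_rot","force","grip_width","grasp_force")})
im=viewer.read_camera("scene")[:,:,::-1]; cv2.imwrite("pics/scene6.png",im)
cv2.imwrite("pics/g6.png",cv2.resize(im[165:245,235:335],None,fx=6,fy=6,interpolation=cv2.INTER_CUBIC))
```

```text
{'time_s': 9.75, 'tool_pos': array([ 0.6444754 , -0.0519813 ,  0.09547269]), 'tool_rot': array([1.79992930e+02, 2.61558310e-03, 1.54984665e+01]), 'force': array([ 0.03868177,  1.76612491, -0.80677385]), 'grip_width': 0.017668412804768278, 'grasp_force': 35.00066649634391}
```

View pics/g6.png

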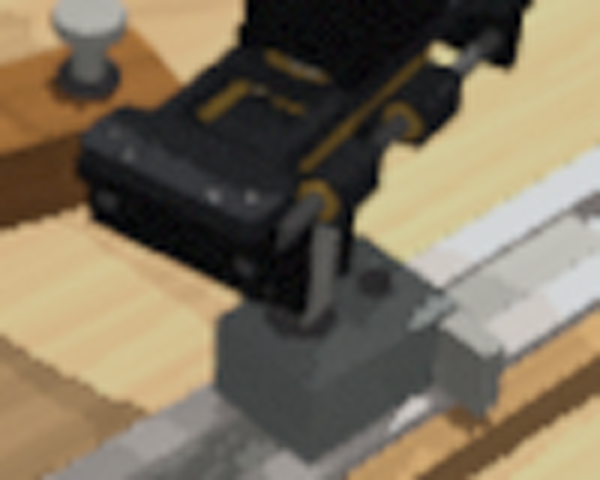

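>>> apply_moves:
  moves:
    - [0.002,-0.007,0,0,0,0,0]
    - [0.002,-0.007,0,0,0,0,0]
    - [0.002,-0.007,0,0,0,0,0]
    - [0.002,-0.007,0,0,0,0,0]
    - [0.002,-0.007,0,0,0,0,0]

```text
time_s: 10.3
tool_pos: [0.6444, -0.0505, 0.0955]
tool_rot: [180.0, 0.0, 15.5]
force: [-0.4, -0.0, -1.4]
grip_width: 0.0181
grasp_force: 35.0
```

Run:
```python
from h import *
viewer.read_camera("scene"); o=env.get_obs();print({k:o[k] for k in("time_s","tool_pos","force","grasp_force")})
print("cap",at("scene",np.array((297.1,211.4))-[.2,1.3],.071),"notch .6416,-.0108")
```

```text
{'time_s': 10.35, 'tool_pos': array([ 0.64447295, -0.05051024,  0.09552088]), 'force': array([ 0.14299902,  0.03265617, -0.31808822]), 'grasp_force': 34.99998774379492}
cap [ 0.6395 -0.0072  0.071 ] notch .6416,-.0108
```

```bash
python3 -c "
from cell import env
print(env.sign_off())"
```

```text
the job is handed in; nothing more can be done
None
```

I put the slim pin in the stop's hole and slid the stop until it pulled into the notch. I then handed the job in at about 10 s with the pin still gripped; I got no verdict back, and the detent seating is judged from the pull-in force and the camera, not from a ball reading.

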